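Spring a retaining ring's end out of its groove with a pick

ROBOT

A 6-joint arm with a two-finger parallel gripper is mounted at the origin on a cart in front of the work surface, level with it; the furniture and walls round the work are solid. World frame = base frame: x ahead of the robot, y to its left, z up, the work surface at z = 0. Lengths are in mm, angles in rad, forces in N, time in s.
With the tool pointing down it reaches from about 300 to 950 mm from the base axis. Payload 3.1 kg.
Tool frame: the origin (TCP) lies midway between the tips of the shut fingers; the grasp point (between the pads) lies 19 mm behind it; z points along the fingers, y is the line along which they close (so a half turn about z gives the same grasp; the last joint's range is limited). The gripper opens to 85 mm and grips with 20 to 120 N. Pads are 22 mm wide; open, the fingers measure 114 mm over their backs; the gripper's body (76 mm by 85 mm) begins 54 mm behind the grasp point. The pads swing forward as they close: fully open they stand 13 mm farther back than shut.
Start: joints at [1.222, 0.308, 1.634, -0, 1.2, -0.07], TCP at [172.027, 600.865, 231.272] pointing down, gripper open.
Joint ranges: [-3.06, 3.06], [-0.79, 1.96], [0.05, 2.63], [-1.19, 4.34], [0.05, 2.64], [-2.94, 2.94]. Speed limits (rad/s): [2.79, 2.79, 3.14, 3.14, 3.14, 3.14].

INTERFACE

Orientations are given as a unit quaternion [x, y, z, w].
In Python, from rig import ctrl, capture, camera_info gives the robot as it stands. The module is installed in compiled form; this text tells all that it offers. Calls block until the motion is done:
- ctrl.move_pose(position, orientation): joint-space move of the TCP to a pose.
- ctrl.servo_line(position, ori=None, feed=150, until_force=None): straight line of the TCP; ori=None keeps the orientation; feed is the mean speed in mm/s. With until_force (N) it stops when the force on the tool has changed by that much, and returns True; else False.
- ctrl.move_j(angles): joint-space move.
- ctrl.gripper_to(opening, newtons=None): finger opening in mm; newtons is the grip in N (None keeps the last); returns when the fingers have stopped.
- ctrl.pause(seconds).
- ctrl.solve_ik(position, orientation): joint angles nearest the present ones, or None.
- capture(name): name is "scene" or "side" or "wrist"; returns (picture, depth): 480x640x3 uint8, red, green, blue; 480x640 float32, mm along the optical axis (not along the pixel's ray), 0 where there is no reading.
- camera_info(name): a dict with "camera_matrix" (3x3 intrinsics, pixels), "k1" (the pictures are not rectified: a ray, as slopes to the right and down, at radius r is drawn at 1 + k1 r^2 times it, then the intrinsics apply), "R" (3x3) and "t" (3): a world point X has camera coordinates R X + t. Camera axes: x right, y down, z forward; pixel columns grow to the right and rows downward; lengths in mm; the calibration is good to about 2 mm. A picture is of the moment at which its call begins: read the wrist's pose just before it. camera_info takes no time and is no camera call; for the wrist camera it gives the pose at the moment of the call.
A pose or a line that the arm cannot do raises ctrl.IKError and nothing moves.
- ctrl.sign_off(): hands the job in; it is judged then, once.
Readings, each from a call of its own:
- ctrl.current_t(): time.
- ctrl.current_joints(): joint angles.
- ctrl.current_joint_vel(): joint speeds.
- ctrl.current_effort(): joint torques, N m.
- ctrl.current_position(): TCP position.
- ctrl.current_tool_rot(): TCP orientation.
- ctrl.current_force(): force on the tool from outside, world axes, zero at the start.
- ctrl.current_wrist_torque(): the same for the moment, N m.
- ctrl.current_gripper_width(): finger opening in mm.
- ctrl.current_gripper_force(): force on a finger pad.
Only numpy, scipy, OpenCV 4.12 (cv2) and the standard library are available. Lean on these libraries where they do the work, as an engineer would, in place of code of your own. Each camera call takes 0.05 s, during which the arm holds its last target. There are 200 camera calls.

TASK

Take the red-handled pick from its stand, set its toe lightly down on the bottom of the pocket in the ring's gap, and slide it along the bottom until it is under the ring's end beside the brass catch. Lift gently until that end springs past the catch and stays up on top of it, with the back of the ring still under its lip. Then stand the pick upright in its stand again; touch the ring and the housing with the pick only, never by hand or with force, and leave the jar, the loupe and the dropper bottle where they are.

Things in the scene. Friction and masses are not known exactly. Their poses are not given: they have to be found in the camera images.
- housing: Blue round bearing housing, 112 mm wide, 38 mm high, fixed. Origin: centre of underside; all heights are from it. Directions: degrees from its +x towards +y. Bore 83 mm wide, floor: a hard black bearing shield; an 8 mm ledge (top 27.5 mm) round its wall carries the steel ring, except from 125 to 210 degrees: the open pocket. A lip (-30 to 30 degrees) holds down the ring's back.
- gap_floor (a point): Nominal pocket floor in the middle of the ring's gap: 32 mm from the housing's axis along its -x, at height 20 mm. The true floor lies anywhere from 18 to 22 mm and must be felt. The toe goes down here pointing along the housing's +y, then slides along +y under the ring's end. Axes as the housing's.
- ring_end (a point): End of the ring to be lifted, mid thickness, 1 to 2 mm in from its end face, which is about 15 mm (+-3) to +y of the gap's middle. Its underside is at 27.5 mm, so 5.5 to 9.5 mm is free under it for the 4 mm toe. 29.5 mm high when down, about 40 mm when it rests on the catch. Axes as the ring's: +x towards its back, +y from the gap towards this end.
- ring_back (a point): Middle of the ring's back, opposite the gap, mid thickness; 29.5 mm high when it lies on the ledge. The ring pivots here, under the lip, as its end is lifted.
- catch (a joint): Brass spring catch in the bore's wall at 132 degrees: a tongue over the ring's end, bevelled below, flat on top (38 mm high). Value: m pushed back into the wall, 0 = out, most 0.007. The rising end pushes it back (5 to 12 N of lift), the load drops as it slips by; the end may still hang on the catch's face so lift on, to 11 to 14 mm of rise, till it is out under the ring. Over 17 mm may jam.
- pick_grip (a point): Centre of the pick's upright red grip, 16 x 16 mm, 50 mm high. z up along the pick, +x the way the toe points. Below: a dark collar 26 mm wide (25 to 29 mm below this point), a 6 mm shank, and at its foot the toe, a 4 mm round bar reaching 10 mm from the shank's axis along +x. The toe's underside lies 81 mm below this point. 90 g.
- pick_tip (a point): End of the toe, at mid thickness (2 mm above the toe's underside, 10 mm from the shank's axis).
- stand_hole (a point): Where the shank's axis stands, on the top face of the fixed wooden stand (74 x 56 mm, 68 mm high). The hole is 12 mm wide and runs from 8 mm behind this point to 14 mm ahead along +x (the way the toe points). The collar rests on the top face, the grip's centre then 29 mm above this point. z up.
- jar: Small grey jar with black lid, 49 mm wide, 50 mm high, loose bystander; origin under its centre.
- loupe: Black eye loupe, 33 mm wide, 35 mm high, loose bystander; origin under its centre.
- bottle: Brown dropper bottle, 33 mm wide, 102 mm high, loose bystander; origin under its centre.
- ring: Loose C-shaped flat steel ring, 4 mm thick, radii 32 to 41 mm, 50 degree gap towards the housing's -x, about 45 g. Origin on its axis, level with its underside; turned up to 0.08 rad in its groove. Axes as under ring_end.
- pick: The pick described above; origin on the shank's axis, level with the toe's underside.
Things that resemble listed ones, but are neither listed nor needed, are in the scene too. There is more than one size of the pick; the job needs the smaller.

How it is judged (in metres and radians):
On the way, in this order (a step that is already met when the one before it is completed fails the run):
1. the pick's toe rests lightly on the pocket floor in the ring's gap (horizontal distance between pick_tip and gap_floor below 0.013 m and z of pick_tip in the frame of housing below 0.0265 m and contact force between pick and housing above 0.3 N), for 0.1 s.
2. the toe is under the ring's end (y of pick_tip in the frame of ring between 0.018 and 0.032 m and x of pick_tip in the frame of ring below -0.024 m and z of pick_tip in the frame of ring below 0 m), for 0.1 s.
3. the pick has lifted the ring's end past the catch, which has snapped out under it (z of ring_end in the frame of housing above 0.0375 m and value of joint catch below 0.002 m), for 0.05 s.
At the end, for the whole second after the job is handed in: Ring end on top of the catch (middle 37.5-48 mm above the housing's underside, catch within 2 mm of out), ring back under its lip (below 34 mm), ring within 7 mm of the housing axis; pick in its stand, within 0.15 rad of upright, grip centre within 36 mm of the hole point; both at rest (all of step 3 and z of ring_end in the frame of housing below 0.048 m and z of ring_back in the frame of housing below 0.034 m and horizontal distance between ring and housing below 0.007 m and linear speed of each of ring, pick below 0.02 m/s and distance between pick_grip and stand_hole below 0.036 m and angle between pick's own z axis and vertical below 0.15 rad); the robot touches nothing.
It fails at once if the pick presses on the housing with more than 15 N (contact force between pick and housing above 15 N).
It fails at once if the pick strains the ring with more than 22 N (contact force between pick and ring above 22 N).
It fails at once if the fingers, hand or arm touch the ring, the housing or the catch (contact force between any of the fingers, the arm and ring above 0.5 N or contact force between any of the fingers, the arm and housing above 0.5 N).
It fails at once if a bystander is moved more than 20 mm (distance of any of jar, loupe, bottle from where it was at the start of the episode above 0.02 m).
It also fails if it takes over 72 s, if anything falls off the work surface, if the arm or the gripper's body presses on something with over 40 N, if the wrist force passes 120 N, or if a joint passes its speed limit or range.

## Working session

There is one attempt and no reset: what is moved stays moved. The work goes in short steps, each a Python script; the robot and the scene stay as the last script left them, time stands still between calls to the robot, and variables do not carry over. Pictures are saved under pics/ and viewed, at most 10 in all, crops included, and the job is handed in when it is done.

```bash
ls; mkdir -p pics; cat > h.py <<'E'
import numpy as np, cv2
from rig import ctrl, capture, camera_info
def save(n,im): cv2.imwrite('pics/'+n+'.png',cv2.cvtColor(im,cv2.COLOR_RGB2BGR))
def unproj(ci,u,v,d):
    K=np.array(ci['camera_matrix']);k=ci['k1']
    p=np.stack([(np.asarray(u,float)-K[0,2])/K[0,0],(np.asarray(v,float)-K[1,2])/K[1,1]],-1)
    q=p.copy()
    for _ in range(20): q=p/(1+k*(q**2).sum(-1,keepdims=True))
    c=np.concatenate([q,np.ones_like(q[...,:1])],-1)*np.asarray(d)[...,None]
    return (c-np.array(ci['t']).ravel())@np.array(ci['R'])
def cloud(ci,d):
    v,u=np.mgrid[0:480,0:640]; return unproj(ci,u,v,d)
def proj(ci,X):
    K=np.array(ci['camera_matrix']);c=np.array(ci['R'])@X+np.array(ci['t']).ravel()
    s=c[:2]/c[2]; s=s*(1+ci['k1']*(s@s)); return K[:2,:2]@s+K[:2,2]
E
python3 - <<'E'
from h import *
for n in ['scene','side','wrist']:
    ci=camera_info(n);im,d=capture(n);save(n,im);np.savez('pics/'+n,im=im,d=d,**ci)
    print(n,-np.array(ci['R']).T@np.array(ci['t']).ravel(),np.array(ci['R'])[2],ci['k1'],np.array(ci['camera_matrix'])[0,0])
print(ctrl.current_tool_rot(),ctrl.current_t())
E
```

```text
pics
scene [ 162.92829578 -562.94902609  673.46368842] [ 0.39243621  0.6671143  -0.63320797] -0.01850954752486258 576.0474532302729
side [351.66660388 814.81455448 464.5513658 ] [ 0.23592333 -0.8634164  -0.44592859] -0.07818509934257001 436.59368530113255
wrist [100.53035719 620.29132587 372.87202773] [ 0.27887746 -0.08207059 -0.95681335] 0.002091862107100952 405.4075197958182
[ 1.38959798e-01  9.90297604e-01 -8.91959662e-04 -1.87462434e-04] 0.15
```

View pics/scene.png

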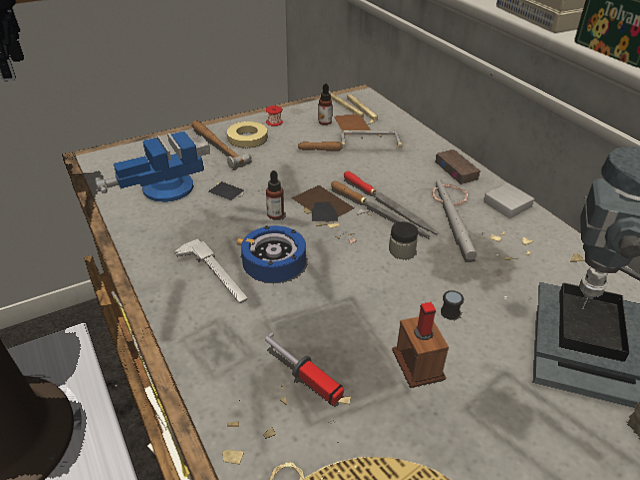

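View pics/side.png

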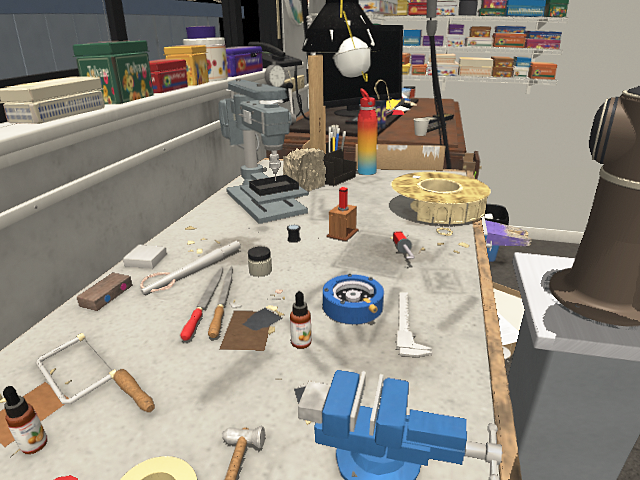

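The scene view shows the housing at (274,252) with the brass catch at about (242,241). There are two pick candidates. The red grip standing in the wooden stand at (427,320) is one. The other is a large one lying on the table at (310,375). The standing one fits: it is smaller, upright and in the stand. I'll confirm that in a crop and measure from depth.

```bash
python3 - <<'E'
from h import *
a=np.load('pics/scene.npz');b=np.load('pics/side.npz')
c1=cv2.resize(a['im'][215:290,230:320],None,fx=4.4,fy=4.4,interpolation=2)
c2=cv2.resize(a['im'][290:390,380:470],None,fx=4.4,fy=4.4,interpolation=2)
c2=c2[:c1.shape[0]] if 0 else cv2.resize(a['im'][290:390,380:470],(396,440),interpolation=2)
H=max(c1.shape[0],440);o=np.zeros((H,800,3),np.uint8);o[:c1.shape[0],:c1.shape[1]]=c1;o[:440,400:796]=c2
save('crop1',o)
for n,f in (('scene',a),('side',b)):
    ci={k:f[k] for k in ('camera_matrix','R','t')};ci['k1']=float(f['k1'])
    P=cloud(ci,f['d']);im=f['im'].astype(int);hsv=cv2.cvtColor(f['im'],cv2.COLOR_RGB2HSV)
    ok=f['d']>0
    # blue housing top
    if n=='scene': print([np.round(P[v,u],1) for u,v in [(274,250),(422,345),(427,320),(310,375),(403,240),(452,303),(275,205)]])
    blue=(hsv[...,0]>100)&(hsv[...,0]<125)&(hsv[...,1]>150)&ok
    h0=P[250,274] if n=='scene' else P[300,352]
    m=blue&(np.hypot(*(P[...,:2]-h0[:2]).transpose(2,0,1))<90)&(P[...,2]>34)&(P[...,2]<44)
    q=P[m];A=np.c_[2*q[:,:2],np.ones(len(q))]
    r=np.hypot(*(q[:,:2]-np.median(q[:,:2],0)).T)
    # circle fit min enclosing of top blue
    print(n,'house',cv2.minEnclosingCircle(q[:,:2].astype(np.float32)),np.median(q[:,2]),len(q))
    red=((hsv[...,0]<6)|(hsv[...,0]>174))&(hsv[...,1]>150)&ok
    s0=P[345,422] if n=='scene' else P[205,343]
    near=np.hypot(*(P[...,:2]-s0[:2]).transpose(2,0,1))<70
    q=P[red&near&(P[...,2]>60)];t=q[q[:,2]>q[:,2].max()-4]
    print('grip top',t.mean(0),cv2.minAreaRect(t[:,:2].astype(np.float32)),q[:,2].min(),q[:,2].max())
    q=P[near&ok&(np.abs(P[...,2]-68)<3)&~red];print('stand top',cv2.minAreaRect(q[:,:2].astype(np.float32)),np.median(q[:,2]))
E
```

```text
[array([472.6, 142.1,  29.2]), array([ 543.9, -179.9,   68.6]), array([ 554.5, -169.8,  103.3]), array([ 400.8, -122.1,   27. ]), array([675.7,  44.9,  42.6]), array([ 658.3, -112.4,   34.6]), array([527.8, 252.2,  37. ])]
scene house ((472.6300964355469, 145.3069610595703), 55.909610748291016) 38.581791628355866 719
grip top [ 557.48695417 -163.74698965  122.16615473] ((557.6009521484375, -163.541748046875), (14.436893463134766, 14.901514053344727), 73.68567657470703) 74.50609531636289 124.67626356932948
stand top ((559.2607421875, -163.46563720703125), (66.24063110351562, 47.280174255371094), 76.14871978759766) 68.29897585686712
side house ((471.3928527832031, 147.74510192871094), 56.98125076293945) 36.39272057369917 694
grip top [ 556.61866804 -158.77856748  120.2286169 ] ((557.2709350585938, -159.08047485351562), (17.149089813232422, 13.497180938720703), 77.58519744873047) 73.31445353540367 121.81576562094648
stand top ((558.3651733398438, -161.7415313720703), (69.86726379394531, 47.66986083984375), 75.48603820800781) 66.63762650556207
```

View pics/crop1.png

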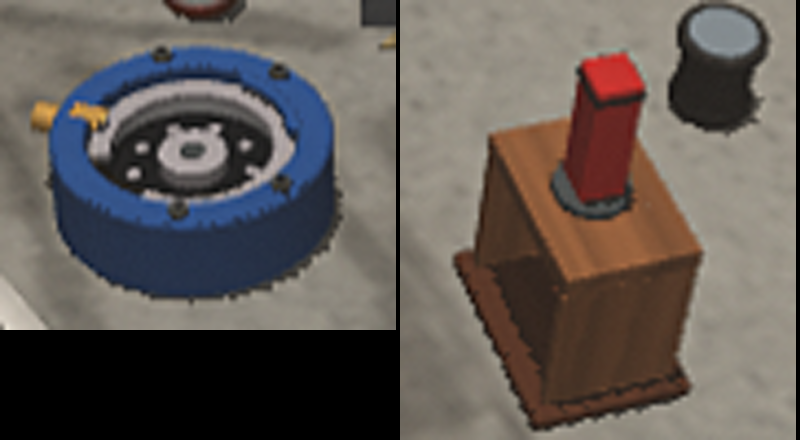

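The crop confirms it: the small square red grip with its dark collar stands in the wooden stand. The brass catch sits at the housing's left rim in this view. Next I'll use the wrist camera: housing from above, then the stand obliquely to see which way the toe points.

```bash
python3 - <<'E'
from h import *
from scipy.spatial.transform import Rotation as R
def snap(n):
    ci=camera_info('wrist');im,d=capture('wrist');save(n,im);np.savez('pics/'+n,im=im,d=d,**ci)
def go(p,tilt):
    s,c=np.sin(tilt),np.cos(tilt)
    q=R.from_matrix(np.array([[-c,0,s],[0,1,0],[-s,0,-c]])).as_quat()
    ctrl.move_pose(p,q); print(ctrl.current_position(),ctrl.current_joints(),ctrl.current_t())
go([472,146,120],0); snap('wh')
for p,t in (([446,-162,150],.6),([440,-162,170],.45)):
    try: go(p,t); snap('ws'); break
    except ctrl.IKError as e: print(e)
a=cv2.imread('pics/wh.png');b=cv2.imread('pics/ws.png')
cv2.imwrite('pics/w2.png',np.hstack([cv2.resize(a[60:460,140:500],(400,444)),cv2.resize(b[60:460,140:500],(400,444))]))
E
```

```text
[472.25226756 146.68199291 120.28552332] [ 2.12922190e-01  2.01482720e-01  2.02234264e+00  2.96288816e-04
  9.17035903e-01 -1.35881150e+00] 2.15
the arm cannot take that pose within its joint ranges
[ 440.33939339 -161.51531062  170.13148538] [-0.6184406  -0.13969084  2.3306213   0.44710266  0.62433697 -2.51227766] 3.4
```

View pics/w2.png

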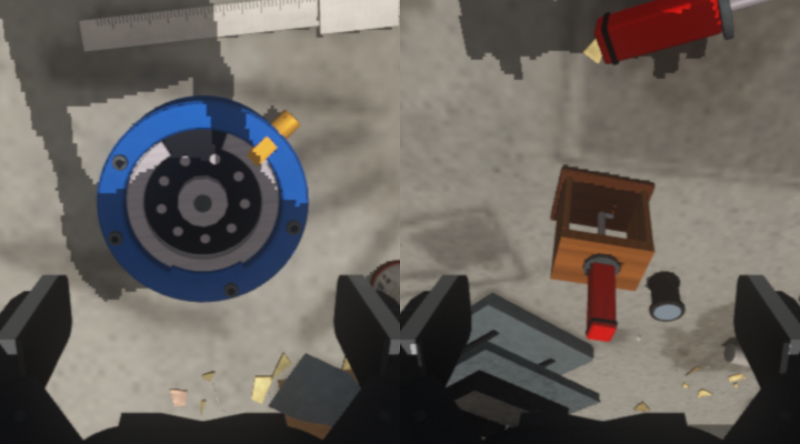

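Left: the housing centre is near (203,203) in the crop. The catch is at (265,150), the gap faces the top of the image, and the lip is at (203,268). Right: the shank and toe are visible inside the stand near (605,225). I'll enlarge both.

```bash
python3 - <<'E'
from h import *
a=cv2.imread('pics/wh.png');b=cv2.imread('pics/ws.png')
A=cv2.resize(a[135:255,230:400],(790,558),interpolation=2)
cv2.imwrite('pics/zh.png',A)
B=cv2.resize(b[200:320,265:385],(600,600),interpolation=2);B=np.clip(B.astype(float)*1.5,0,255).astype(np.uint8)
cv2.imwrite('pics/zs.png',B)
E
```

```text
(no output)
```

View pics/zh.png

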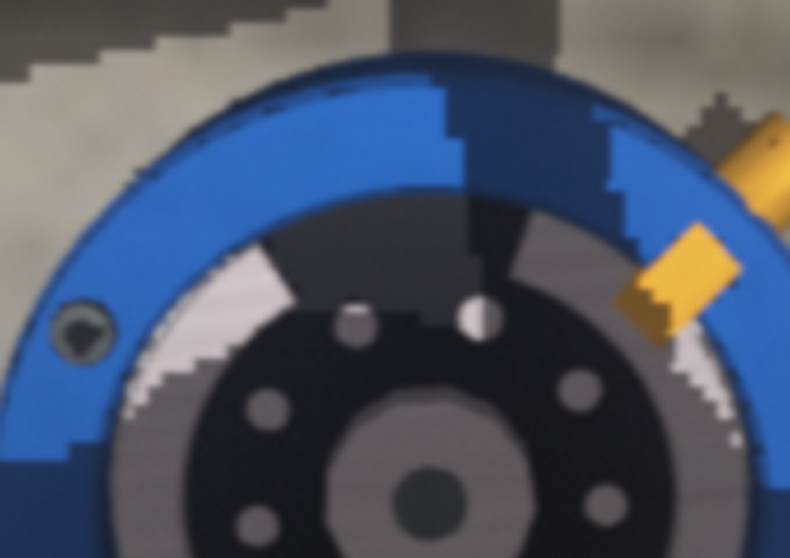

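View pics/zs.png

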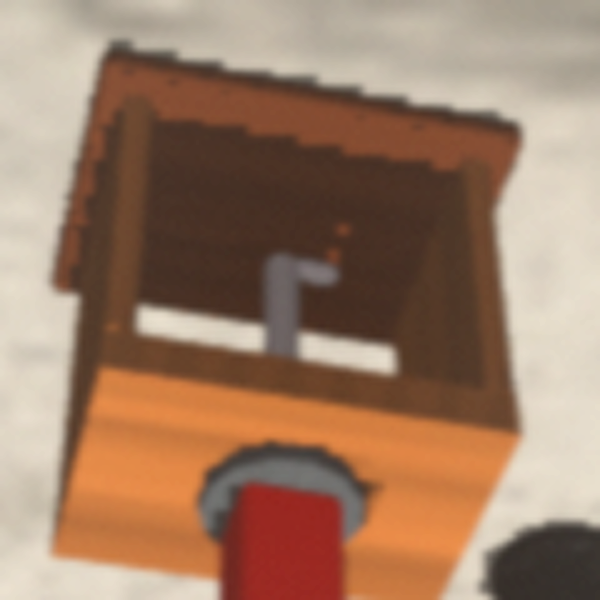

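The toe points right in the picture, which is about world +y along the stand's long axis. The ring's ends run (265,243)-(297,300) on the left and (530,215)-(510,275) on the right, beside the catch tongue with corners (697,222),(742,268),(660,345),(617,300). I'll compute the poses from these.

```bash
python3 - <<'E'
from h import *
def L(n):
    f=np.load('pics/'+n+'.npz');ci={k:f[k] for k in ('camera_matrix','R','t')};ci['k1']=float(f['k1']);return f,ci
def at(ci,u,v,z):
    o=unproj(ci,np.array([u]),np.array([v]),np.array([0.]))[0];p=unproj(ci,np.array([u]),np.array([v]),np.array([100.]))[0]
    d=p-o;return o+d*(z-o[2])/d[2]
f,ci=L('wh');P=cloud(ci,f['d']);hsv=cv2.cvtColor(f['im'],cv2.COLOR_RGB2HSV)
blue=(hsv[...,0]>100)&(hsv[...,0]<125)&(hsv[...,1]>120)&(np.hypot(P[...,0]-472,P[...,1]-146)<65)
m=(blue&(abs(P[...,2]-38)<3)).astype(np.uint8)
c=max(cv2.findContours(m,cv2.RETR_EXTERNAL,cv2.CHAIN_APPROX_NONE)[0],key=len)[:,0]
w=np.array([at(ci,u,v,38) for u,v in c])[:,:2];(cc,rr)=cv2.minEnclosingCircle(w.astype(np.float32))
print('centre',cc,rr,'topz',np.median(P[blue&(P[...,2]>30)][:,2]))
S=790/170;z=lambda u,v:(230+(u+.5)/S-.5,135+(v+.5)/S-.5)
def pol(u,v,h):
    p=at(ci,*z(u,v),h);d=p[:2]-cc;return np.round(p[:2],1),np.round(np.hypot(*d),1),np.round(np.degrees(np.arctan2(d[1],d[0])),1)
for n,u,v,h in [('endL out',265,243,31.5),('endL in',297,300,31.5),('endR out',530,215,31.5),('endR in',510,275,31.5),('catch out',720,245,38),('catch in',639,322,38),('hub',428,505,23)]: print(n,pol(u,v,h))
# lip from w2: orig pix
for n,u,v in [('lipA',140+170/1.111,60+265/1.111),('lipB',140+243/1.111,60+265/1.111)]:
    p=at(ci,u,v,38);d=p[:2]-np.array(cc);print(n,p,np.degrees(np.arctan2(d[1],d[0])),np.hypot(*d))
f,ci=L('ws');P=cloud(ci,f['d']);hsv=cv2.cvtColor(f['im'],cv2.COLOR_RGB2HSV)
red=((hsv[...,0]<6)|(hsv[...,0]>174))&(hsv[...,1]>150)
near=np.hypot(P[...,0]-557,P[...,1]+162)<60
t=P[red&near&(P[...,2]>118)];print('grip top',cv2.minAreaRect(t[:,:2].astype(np.float32)),t[:,2].max(),len(t))
q=P[near&(abs(P[...,2]-68)<3)&~red];print('stand',cv2.minAreaRect(q[:,:2].astype(np.float32)))
zz=lambda u,v:(265+(u+.5)/5-.5,200+(v+.5)/5-.5)
a=at(ci,*zz(283,268),18);b=at(ci,*zz(335,273),18);print('toe dir',a,b,np.degrees(np.arctan2(*(b-a)[1::-1])))
e=[at(ci,*zz(*x),68)[:2] for x in [(100,367),(520,432),(53,553),(440,600)]];print('stand edge',e,np.degrees(np.arctan2(*(e[1]-e[0])[::-1])))
f,ci=L('scene');P=cloud(ci,f['d']);k=(P[...,2]>100)&(np.hypot(P[...,0]-557,P[...,1]+162)<220)&(f['d']>0)&(np.hypot(P[...,0]-557,P[...,1]+162)>20);q=P[k];print('obst',len(q),q.min(0) if len(q) else '',q.max(0) if len(q) else '')
i=P[(hsv[...,0]>=0)&(f['d']>0)&(np.hypot(P[...,0]-530,P[...,1]-260)<40)&(P[...,2]>20)];print('bottle',np.median(i,0),i.min(0),i.max(0))
print(ctrl.current_force())
E
```

```text
centre (471.9397277832031, 145.8467254638672) 55.423160552978516 topz 38.04533540598132
endL out (array([438.1, 125.7]), np.float64(39.4), np.float64(-149.3))
endL in (array([445.3, 129.5]), np.float64(31.3), np.float64(-148.6))
endR out (array([434.6, 158.5]), np.float64(39.4), np.float64(161.3))
endR in (array([442.1, 156.1]), np.float64(31.6), np.float64(161.0))
catch out (array([437.2, 181. ]), np.float64(49.4), np.float64(134.6))
catch in (array([446.6, 171.6]), np.float64(36.1), np.float64(134.5))
hub (array([474.9, 145.9]), np.float64(2.9), np.float64(1.1))
lipA [505.32241664 128.47906731  38.        ] -27.48613012128653 37.63029983129732
lipB [505.30052178 168.42382079  38.        ] 34.0883866282592 40.28235108895968
grip top ((557.03173828125, -163.10809326171875), (14.965615272521973, 16.68793296813965), 75.61119079589844) 123.40448378735056 369
stand ((558.9702758789062, -163.14227294921875), (64.31995391845703, 48.27452087402344), 76.18661499023438)
toe dir [ 559.23405553 -162.77773789   18.        ] [ 560.45297916 -153.76263678   18.        ] 82.29978693090608
stand edge [array([ 529.64547711, -189.19641673]), array([ 544.02416799, -127.19227041]), array([ 573.59447489, -199.42821175]), array([ 586.11981928, -137.00388406])] 76.94394793217309
obst 5543 [ 711.20234891 -306.50474349  129.53058107] [ 769.10374228 -201.42336083  336.46850349]
bottle [531.12402412 260.57255942  56.6761373 ] [516.7584841  250.23354319  20.01332953] [550.32277422 282.10490751 101.74688208]
[0.00322693 0.70509856 0.2481382 ]
```

```bash
cat >> h.py <<'E'
def quat(deg):  # tool down, tool y at angle deg
    t=np.radians(deg);from scipy.spatial.transform import Rotation as R
    c,s=np.cos(t),np.sin(t);return R.from_matrix(np.array([[-s,c,0],[c,s,0],[0,0,-1]])).as_quat()
C=np.array([472.,146.2]);YH=np.radians(2.8);G=np.array([557.4,-162.3]);QG=quat(76.2);QH=quat(92.8)
def hw(x,y): c,s=np.cos(YH),np.sin(YH);return C+np.array([c*x-s*y,s*x+c*y])
E
python3 - <<'E'
from h import *
ctrl.move_pose([*G,165],QG)
ctrl.servo_line([*G,80],feed=100)
print(ctrl.current_position(),ctrl.current_t())
ctrl.gripper_to(5,80)
print('w',ctrl.current_gripper_width(),ctrl.current_gripper_force(),ctrl.current_force(),ctrl.current_t())
ctrl.servo_line([*G,165],feed=100)
F=[]
for _ in range(10): ctrl.pause(.03);F.append(ctrl.current_force())
print(np.mean(F,0),np.std(F,0),ctrl.current_position(),ctrl.current_t())
ctrl.move_pose([*hw(-32,-8),165],QH)
print(ctrl.current_position(),ctrl.current_t(),ctrl.current_gripper_width())
ci=camera_info('scene');im,d=capture('scene');save('s2',im);np.savez('pics/s2',im=im,d=d,**ci)
ci=camera_info('side');im2,d=capture('side');save('s3',im2);np.savez('pics/s3',im=im2,d=d,**ci)
o=np.hstack([cv2.resize(im[110:310,180:380],(400,400),interpolation=2),cv2.resize(im2[200:340,280:420],(400,400),interpolation=2)]);save('s23',o)
E
```

```text
[ 558.05388606 -162.58440562   80.68771408] 5.2583
w 14.730917042602082 77.8972864151001 [ 0.44618424 -0.30884332  1.49139586] 5.9
[ 0.25087455  0.13837303 -0.95640416] [0.42973861 0.49991365 0.55462804] [ 557.10348773 -162.22855144  164.44019759] 7.2333
[441.38256183 136.17657864 165.34766807] 8.45 14.793576177884038
```

View pics/s23.png

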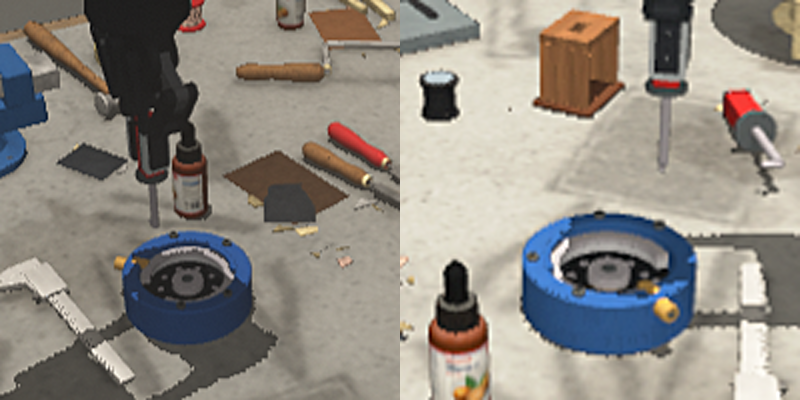

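The pick is held upright over the pocket. Its foot is at about (155,225) in the left view and (665,165) in the right. I'll check those against the predicted positions, then feel for the floor.

```bash
python3 - <<'E'
from h import *
p=hw(-32,-8)
for n in ('scene','side'): print(n,proj(camera_info(n),np.array([*p,101])),proj(camera_info(n),np.array([*hw(-32,2),103])))
def fm(n=12):
    F=[]
    for _ in range(n): ctrl.pause(.02);F.append(ctrl.current_force())
    return np.mean(F,0)
def pm():
    return np.mean([ (ctrl.pause(.01),ctrl.current_position())[1] for _ in range(6)],0)
ctrl.servo_line([*p,97],feed=70)
f0=fm();print('f0',f0,pm())
r=ctrl.servo_line([*p,79],feed=7,until_force=2.0)
print(r,pm(),fm()-f0,ctrl.current_t())
E
```

```text
scene [255.8474424  224.16405845] [252.98657605 220.01536185]
side [372.45428489 257.55146411] [371.90939523 259.20079689]
f0 [-0.03350919 -0.2021208  -0.68885549] [440.80901721 136.72499624  97.45974803]
True [440.40068007 136.63381598  83.96005015] [0.22081449 0.34068523 5.85096492] 11.875
```

```bash
cat >> h.py <<'E'
def fm(n=12):
    F=[]
    for _ in range(n): ctrl.pause(.02);F.append(ctrl.current_force())
    return np.mean(F,0)
def pm(): return np.mean([(ctrl.pause(.01),ctrl.current_position())[1] for _ in range(8)],0)
def inh(p): d=np.array(p[:2])-C;c,s=np.cos(YH),np.sin(YH);return np.round([c*d[0]+s*d[1],-s*d[0]+c*d[1],p[2]],2)
f0=np.array([-.03,-.2,-.69])
E
python3 - <<'E'
from h import *
ctrl.servo_line([*hw(-32,-8),84.8],feed=5)
print(inh(pm()),fm()-f0)
r=ctrl.servo_line([*hw(-32,8),84.8],feed=12,until_force=2.5)
print(r,inh(pm()),fm(20)-f0,ctrl.current_t())
E
```

```text
[-32.78  -8.13  84.28] [-0.1884973  -0.08664948 -0.45414464]
False [-32.01   7.94  84.79] [ 0.00300963  0.20841317 -0.11110123] 14.5833
```

```bash
python3 - <<'E'
from h import *
r=ctrl.servo_line([*hw(-32,8.8),84.8],feed=4,until_force=2)
print(r,inh(pm()),fm()-f0)
y=8.8 if not r else inh(pm())[1]-1
z=84.8
for z in (87.5,89,90.5,92,93.5,95,96.5,98,99.5):
    r=ctrl.servo_line([*hw(-32,y),z],feed=6,until_force=14)
    F=fm(6)-f0;print(z,r,inh(pm()),F.round(1),round(ctrl.current_t(),1))
    if r or F[2]<-14: break
E
```

```text
False [-32.     8.82  84.8 ] [ 0.17530831  0.17016182 -0.24251168]
87.5 False [-32.01   8.81  87.49] [-0.1  0.2 -0.4] 16.0
89 False [-32.03   8.79  88.97] [-0.1  0.3 -0.5] 16.5
90.5 False [-31.99   8.7   90.44] [ 0.4 -0.8 -1.4] 17.1
92 False [-32.02   8.6   91.84] [ 1.9 -1.6 -5.5] 17.7
93.5 False [-31.97   8.75  93.52] [ 2.3 -2.2 -5.5] 18.2
95 False [-31.94   8.79  95.03] [ 2.8 -2.1 -6.8] 18.8
96.5 False [-32.24   9.02  96.79] [-0.8 -1.5  0.7] 19.4
98 False [-32.14   8.87  97.9 ] [-0.9 -0.2 -1.1] 19.9
99.5 False [-31.32   9.01  99.85] [-0.1  0.  -0.7] 20.5
```

The load built to about 7 N and dropped away near z=96. I'll look before lowering.

```bash
python3 - <<'E'
from h import *
im,d=capture('scene');im2,d2=capture('side')
np.savez('pics/l',d=d,d2=d2)
o=np.hstack([cv2.resize(im[205:285,235:315],(400,400),interpolation=2),cv2.resize(im2[265:335,315:385],(400,400),interpolation=2)]);save('lift',o)
E
```

```text
(no output)
```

View pics/lift.png

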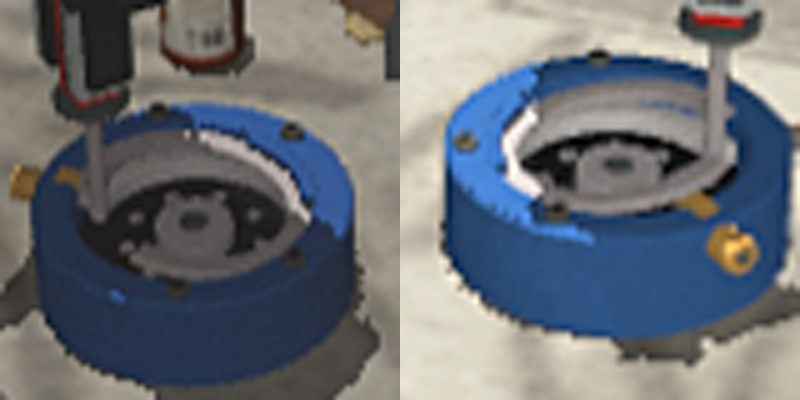

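In the right view the ring's end at (735,155) sits above the brass tongue at (697,203). I'll lift a little more so the catch comes fully out, then lower slowly and check that the toe unloads.

```bash
python3 - <<'E'
from h import *
ctrl.servo_line([*hw(-32,8.8),101.3],feed=5,until_force=10)
print(inh(pm()),(fm()-f0).round(2))
ctrl.servo_line([*hw(-32,8.8),93],feed=8,until_force=4)
print(inh(pm()),(fm()-f0).round(2))
r=ctrl.servo_line([*hw(-32,-6),93],feed=15,until_force=3)
print(r,inh(pm()),(fm()-f0).round(2))
if not r:
    r=ctrl.servo_line([*hw(-32,-6),165],feed=40,until_force=4);print(r,inh(pm()),ctrl.current_t())
im,d=capture('scene');im2,d2=capture('side')
o=np.hstack([cv2.resize(im[205:285,235:315],(400,400),interpolation=2),cv2.resize(im2[265:335,315:385],(400,400),interpolation=2)]);save('lift2',o)
E
```

```text
[-31.98   8.8  101.32] [ 0.32  0.09 -0.54]
[-31.92   8.82  93.07] [ 0.05  0.01 -0.16]
False [-31.98  -5.93  93.01] [ 0.16  0.05 -0.1 ]
False [-32.19  -6.04 164.76] 26.2417
```

View pics/lift2.png

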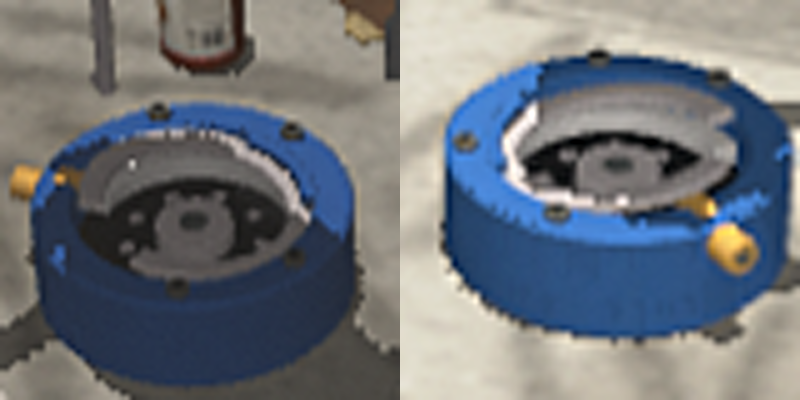

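The ring's end rests on top of the catch, which covers the tongue at (65,180) in the left view, and the back is still under the lip. Now I'll return the pick.

```bash
python3 - <<'E'
from h import *
ctrl.move_pose([*G,165],QG)
r=ctrl.servo_line([*G,80.8],feed=40,until_force=4)
p=pm();print(r,p,(fm()-f0).round(2))
if p[2]<83:
    ctrl.gripper_to(85);ctrl.servo_line([*G,175],feed=100);ctrl.move_pose([450,-60,250],quat(90))
print(ctrl.current_t())
im,d=capture('scene');im2,d2=capture('side')
ci=camera_info('scene');P=cloud(ci,d)
hsv=cv2.cvtColor(im,cv2.COLOR_RGB2HSV);red=((hsv[...,0]<6)|(hsv[...,0]>174))&(hsv[...,1]>150)&(np.hypot(P[...,0]-557,P[...,1]+162)<60)&(P[...,2]>117)
print('top',P[red].mean(0),P[red][:,2].max())
o=np.hstack([cv2.resize(im[290:390,380:480],(400,400),interpolation=2),cv2.resize(im2[265:335,315:385],(400,400),interpolation=2)]);save('end',o)
E
```

```text
False [ 557.56523646 -162.35833808   81.02283317] [ 0.16  0.12 -0.39]
32.5667
top [ 556.92536191 -164.33250394  121.89612243] 124.56705167959153
```

View pics/end.png

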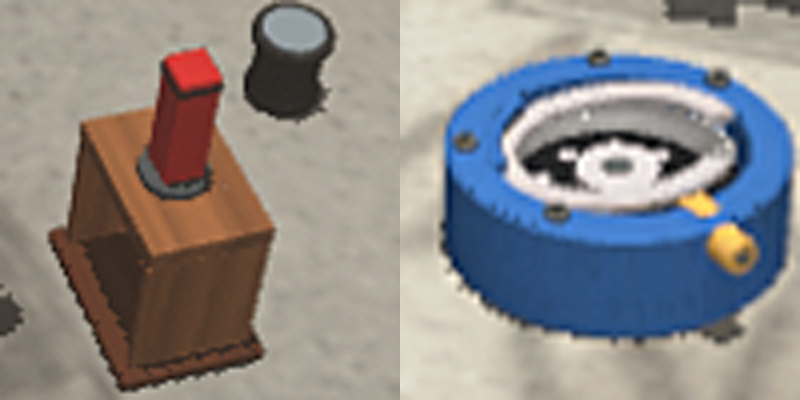

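The pick stands upright in its stand with the grip top at (190,70), and the ring's end is still up on the catch at (697,203). I'll hand it in.

```bash
python3 -c "
from rig import ctrl
ctrl.pause(0.5);print(ctrl.sign_off(),ctrl.current_t())"
```

```text
the job is handed in; nothing more can be done
the job is handed in; nothing more can be done
```

I handed the job in after about 33 s of robot time: in the last pictures the ring's end rests on top of the brass catch with its back under the lip, and the small pick stands upright in its stand; no verdict was returned.

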